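# Pump the ratchet clamp tight on the loose sprig mould

## Robot

A 6-joint arm with a two-finger parallel gripper is mounted at the origin on a cart in front of the work surface, level with it; the furniture and walls round the work are solid. World frame = base frame: x ahead of the robot, y to its left, z up, the work surface at z = 0. Lengths are in m, angles in rad, forces in N, time in s.
With the tool pointing down it reaches from about 0.25 to 0.775 m from the base axis. Payload 4 kg.
Tool frame: the origin (TCP) lies at the very end of the fingers, on their centre line; the grasp point (between the pads) lies 19 mm behind it (robot.hold_point_z is the distance from the TCP to the grasp point, in m); z points along the fingers, y is the line along which they close (so a half turn about z gives the same grasp; the last joint's range is limited). The gripper opens to 94 mm and grips with 3 to 60 N. Pads are 16 mm wide; open, the fingers measure 119 mm over their backs; the gripper's body (75 mm by 177 mm) begins 78 mm behind the grasp point.
Start: joints at [-1.251, 0.087, 1.371, -0, 1.684, -0.103], TCP at [0.226, -0.502, 0.206] pointing down, gripper open.
Joint ranges: [-3.1, 3.1], [-0.76, 2.03], [0.27, 2.55], [-1.08, 4.22], [0.17, 2.65], [-2.57, 2.57]. Speed limits (rad/s): [2.79, 2.79, 3.14, 3.14, 3.14, 3.14].

## Interface

Orientations are given as [roll, pitch, yaw] about the fixed x, y, z axes, in that order (R = Rz(yaw) Ry(pitch) Rx(roll)).
In Python, from bench import robot gives the robot as it stands.
- The arm moves only by the tool carry_out, never from a script. Its argument "steps" is a list of rows, each a list of 3 entries, a list of its own where there are three numbers: the shift along the tool's x, y, z in m, then the turn about the tool's z in units of 10 degrees (1.0 is 10 degrees), then the closure, from -1 (fully open) to 1 (shut). In form: [[[tx, ty, tz], roll, jaw], ...]. A call has 1 to 10 rows; each row is the pose to reach, as a shift and turn from the pose commanded when the call began, along the tool's axes at that moment; what a row does not reach only later rows make up. A row lasts 1/8 s, in which the tool goes at most 62.5 mm and 10.7 degrees, less where a joint would pass 70% of its speed; a pose out of reach is approached as far as the arm can. A call with a gripper value outside its range is refused whole. The fingers move at their own pace and stop on an object; the grip force is fixed at half the most. Time passes only in rows, so rows that repeat a pose let the fingers close. It gives the time, the measured TCP pose, the force, the opening and the grip force at its end, in the units of the state.
- robot.get_obs(): the state, without advancing time (a new reading comes with each control period).
- robot.snapshot(name): name is "side" or "top" or "wrist"; returns a dict with "image" (480x640x3 uint8, red, green, blue), "z_map" (480x640 float32, m along the optical axis (not along the pixel's ray), 0 where there is no reading), "mtx" (3x3 intrinsics, pixels), "R" (3x3) and "t" (3): a world point X has camera coordinates R X + t. Camera axes: x right, y down, z forward; pixel columns grow to the right and rows downward; lengths in m; the calibration is good to about 2 mm. The wrist camera is an equidistant fisheye: a pixel r from the principal point sees the ray r / f radians off the axis. A picture is of the moment at which its call begins.
- robot.close_job(): hands the job in; it is judged then, once.
The state is a dict: "time": time; "joint_positions": joint angles; "qvel": joint speeds; "joint_torque": joint torques, N m; "tool_pos": TCP position; "ee_rot": TCP orientation; "wrist_force": force on the tool from outside, world axes, zero at the start; "wrist_torque": the same for the moment, N m; "width": finger opening in m; "finger_force": force on a finger pad.
Only numpy, scipy, OpenCV 4.12 (cv2) and the standard library are available. Lean on these libraries where they do the work, as an engineer would, in place of code of your own. Each camera call takes 0.05 s, during which the arm holds its last target. There are 200 camera calls.

## Task

Two lever-worked ratchet clamps stand on the bench; one is already tight on its small plaster mould, while in the other the mould still lies loose between the jaws. Take hold of the upright handle of the clamp with the loose mould and pump its lever to and fro, full strokes, until the bar has closed and the mould is squeezed tight between pad and fixed jaw, then let go. Work only by the handle: do not touch the mould or the sliding bar, and leave the other clamp's lever alone.

Things in the scene. Friction and masses are not known exactly. Their poses are not given: they have to be found in the camera images.
- clamp: The clamp to be worked (grey iron base plate 336 x 100 x 12 mm, fixed to the bench). Origin: on the bench top under the sliding bar; x points along the bar towards the fixed jaw (face at x = +202 mm, top 50 mm above the bench), y to the lever's side, z up. Nothing on it but the lever is higher than 55 mm. Both clamps are alike.
- clamp_handle (a point): Middle of the upright round wooden handle at the end of this clamp's lever, 92 mm above the bench: 22 mm diameter, 52 mm tall (63 to 115 mm above the bench), free above and all round; the lever arm below it has its top at 63 mm. It moves on a level circle of 110 mm about the lever's pivot and may turn in the fingers. It takes 1 to 5 N to move.
- clamp_pivot (a point): The lever's pivot axis (vertical), 25 mm behind (-x) and 64 mm beside (+y) the clamp's origin; this point lies at the height of clamp_handle.
- clamp_lever (a joint): Angle of that lever, rad, 0 to 0.70, stops at both ends; stays where left. 0: handle swung towards the fixed jaw (arm 0.35 rad from the clamp's +y towards +x); grows as the handle is pulled to the clamp's -x, counter-clockwise from above. Pulling 0 to 0.70 pushes the bar on one pin (15 mm); swinging back, the pawl slips over the next pin. Strokes between 0.10 and 0.58 are just enough.
- clamp_bar (a joint): Travel of the steel ratchet bar (192 mm long, ten upright pins 15 mm apart, sprung pad at its front) towards the fixed jaw, m. Starts at 0.004 to 0.022; a second pawl keeps it at 0.015, 0.030, 0.045, 0.060; it runs back 5 mm at most once a pawl has dropped. At 0.060 to 0.068 the mould is tight; 0.068 is a stop, where the lever makes no full stroke.
- clamp_pad (a joint): How far the black rubber pad (56 mm wide, 26 mm tall) is pressed back into the bar's end against its spring (0.6 N/mm), m: 0 free, 0.003 to 0.008 when the mould is tight, 0.012 at most. The pad's free face lies 95 mm + bar travel ahead (+x) of the clamp's origin.
- mould: The loose white plaster sprig mould with a flower on top, 50 mm along its x, 62 mm along y, 26 mm tall, lying on the clamp's base plate between pad and fixed jaw, its x along the clamp's x within 8 degrees. Origin: centre of its underside. The pad pushes it along to the fixed jaw.
- clamp_seat (a point): Where the underside of the mould is centred when it bears on the fixed jaw: 177 mm ahead (+x) of the clamp's origin, 12 mm above the bench.
- other_lever (a joint): Lever of the other, equal clamp, which is already closed on a slightly smaller white mould (no gap at its jaws); rad, starts at 0, moves the same way. To be left alone.
- other: Base of that other clamp, origin and axes as for clamp.
There are look-alikes about, which are no part of the job. Leave any turquoise or yellow look-alike of the mould alone.

How it is judged:
By the outcome, as a careful person would: the job done as asked, in the order asked, and still so for the second after the job is handed in, with the robot touching nothing.
It also fails if it takes over 48 s, if anything falls off the work surface, if the arm or the gripper's body presses on something with over 40 N, if the wrist force passes 120 N, or if a joint passes its speed limit or range.

## Working session

There is one attempt and no reset: what is moved stays moved. The work goes in short steps, Python scripts to look and compute and a tool call to move; the robot and the scene stay as the last step left them, time stands still between calls to the robot, and variables do not carry over. Pictures are saved under pics/ and viewed, at most 10 in all, crops included, and the job is handed in when it is done.

Besides the shell and the picture viewer there is one more tool, called as name([rows], argument=value, ...), one row to a line, values as JSON. carry_out: Moves the arm, as the interface text tells. Its arguments: {"type":"object","properties":{"steps":{"type":"array","items":{"type":"array"}}},"required":["steps"]}

```bash
mkdir -p pics; cat > h.py <<'E'
import numpy as np, cv2
from bench import robot
def snap(n,f=None):
    s=robot.snapshot(n)
    if f: cv2.imwrite('pics/'+f,s['image'][:,:,::-1])
    return s
def cloud(s):
    K=s['mtx'];z=s['z_map'];v,u=np.indices(z.shape)
    c=np.stack([(u-K[0,2])/K[0,0]*z,(v-K[1,2])/K[1,1]*z,z],-1)
    return (c-s['t'])@s['R']   # R^T(c-t)
def ray(s,u,v,h):
    K=s['mtx'];d=s['R'].T@np.array([(u-K[0,2])/K[0,0],(v-K[1,2])/K[1,1],1]);o=-s['R'].T@s['t']
    return o+d*(h-o[2])/d[2]
E
python3 - <<'E'
from h import *
for n in('top','side'):
    s=snap(n,n+'1.png'); P=cloud(s); print(n,s['t'],-s['R'].T@s['t'])
    np.savez(n+'.npz',**s)
    z=P[...,2]; m=((z>.105)&(z<.125)&(s['z_map']>0)).astype(np.uint8)
    k,l,st,c=cv2.connectedComponentsWithStats(m)
    for i in range(1,k):
        if st[i,4]>15: print(c[i],st[i,4],np.median(P[l==i],0).round(4),np.median(s['image'][l==i],0))
o=robot.get_obs();print(o)
E
```

```text
top [0.03164141 0.57263642 1.6110146 ] [0.42463724 0.03089659 1.65620358]
[638.4375 101.625 ] 16 [ 0.9738 -0.8563  0.1106] [43.  44.5 44. ]
[127.37387387 128.05855856] 222 [0.8763 0.598  0.1152] [47.5 61.  69.5]
[616.15487868 242.8002065 ] 1937 [ 0.5714 -0.7845  0.1077] [95. 95. 93.]
[245.36956522 224.2826087 ] 46 [0.6052 0.2498 0.114 ] [78. 55. 40.]
[385.4893617  262.25531915] 47 [ 0.5063 -0.1407  0.1141] [79. 56. 41.]
[560.84831461 270.88764045] 178 [ 0.4865 -0.62    0.1183] [91. 97. 92.]
side [-0.59567106  0.0603966   1.22367912] [ 0.60448583 -0.84414971  0.88196966]
[606.41025641   1.56410256] 39 [1.9305 1.8036 0.1133] [42. 46. 47.]
[352.23364486  47.96261682] 107 [0.6739 1.1353 0.1091] [67. 79. 74.]
[416.34741784 116.94835681] 213 [0.8691 0.5919 0.1129] [68. 81. 95.]
[329.6122449  177.51020408] 49 [0.6036 0.2474 0.1125] [96. 71. 57.]
[137.24528302 230.91509434] 106 [0.1682 0.0056 0.1189] [16.5 28.5 30. ]
[ 63.61928934 245.36294416] 394 [ 0.0243 -0.0529  0.1158] [25. 41. 42.]
[278.12048193 285.85542169] 83 [ 0.504  -0.1445  0.1139] [108.  75.  58.]
{'time': 0.1, 'joint_positions': array([-1.25110576e+00,  8.78624867e-02,  1.37205439e+00,  1.33268146e-05,
        1.68357416e+00, -1.03134277e-01]), 'qvel': array([ 0.0008295 , -0.00034135, -0.00339201, -0.00076715,  0.0011161 ,
       -0.00037126]), 'joint_torque': array([ 2.58871849e-03, -3.41251266e+01, -3.03301334e+01,  7.20772496e-02,
        3.03519820e-02, -9.00115924e-05]), 'tool_pos': array([ 0.22552049, -0.50112297,  0.20445609]), 'ee_rot': array([-3.13970571e+00, -2.08616872e-04,  4.22826139e-01]), 'wrist_force': array([-0.70669125, -0.26475305,  0.07467366]), 'wrist_torque': array([ 0.02932873, -0.01573698, -0.00985971]), 'finger_force': 0.0, 'width': 0.09384027673146604}
```

View pics/top1.png

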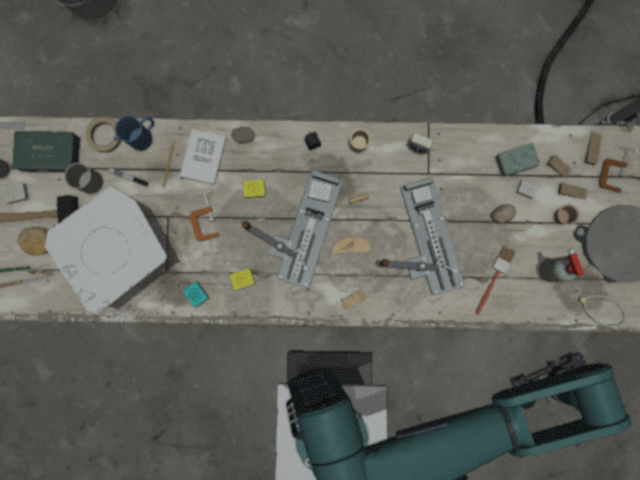

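View pics/side1.png

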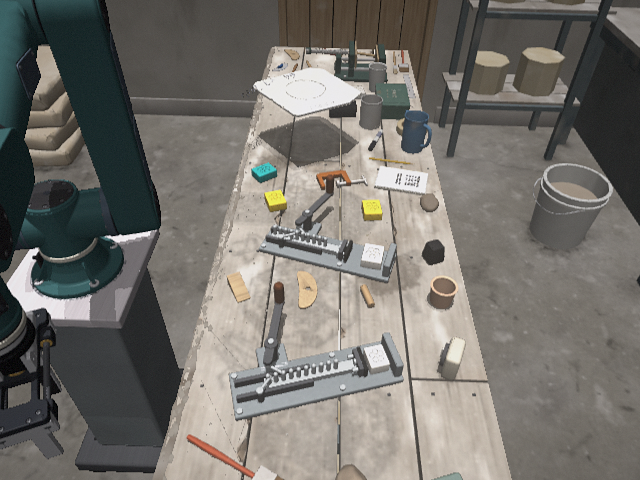

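The far clamp (y≈+0.25; top image ~(310,230), handle (246,225)) shows a gap between pad and mould. The near one (handle (385,262)) looks closed. I'll measure the plate next and check the gap.

```bash
python3 - <<'E'
from h import *
T=dict(np.load('top.npz'));S=dict(np.load('side.npz'))
a=cv2.resize(T['image'][155:300,225:475,::-1],(750,435),interpolation=2)
cv2.imwrite('pics/crop1.png',a)
# plate in top view
P=cloud(T);z=P[...,2]
im=T['image'].astype(int);hsv=cv2.cvtColor(T['image'],cv2.COLOR_RGB2HSV)
for (u0,u1) in((270,345),(395,470)):
    m=np.zeros(z.shape,bool);m[165:298,u0:u1]=1
    g=m&(im[...,2]>im[...,0]+4)
    g=cv2.morphologyEx(g.astype(np.uint8),cv2.MORPH_OPEN,np.ones((7,7)))
    k,l,st,c=cv2.connectedComponentsWithStats(g);i=1+st[1:,4].argmax()
    v,u=np.where(l==i); pts=np.array([ray(T,a,b,.012)[:2] for a,b in zip(u,v)],np.float32)
    r=cv2.minAreaRect(pts);print(r,cv2.boxPoints(r).round(3).tolist())
    med=np.median(z[l==i]);print(med)
# handle by colour, both views at z=.115 top
for s,bx in((T,[(235,215,258,240),(375,252,398,272)]),(S,[(318,170,342,200),(268,275,292,310)])):
    for b in bx:
        P=cloud(s)[b[1]:b[3],b[0]:b[2]];q=P[(P[...,2]>.07)&(P[...,2]<.125)]
        print(len(q),q.mean(0).round(4),q.min(0).round(3),q.max(0).round(3))
E
```

```text
((0.5351324677467346, 0.06093326956033707), (0.03381136804819107, 0.18449603021144867), 75.16146850585938) [[0.44200000166893005, 0.06800000369548798], [0.6200000047683716, 0.020999999716877937], [0.6290000081062317, 0.05400000140070915], [0.44999998807907104, 0.10100000351667404]]
0.01288220379962258
((0.6103985905647278, -0.2513059079647064), (0.11230243742465973, 0.03972376883029938), 13.191472053527832) [[0.5509999990463257, -0.24500000476837158], [0.5600000023841858, -0.28299999237060547], [0.6700000166893005, -0.257999986410141], [0.6610000133514404, -0.21899999678134918]]
0.013450778125313426
63 [0.6037 0.2483 0.1079] [0.591 0.236 0.072] [0.615 0.261 0.122]
58 [ 0.5051 -0.14    0.1097] [ 0.496 -0.151  0.077] [ 0.515 -0.131  0.124]
131 [0.6032 0.2457 0.0971] [0.593 0.236 0.07 ] [0.613 0.263 0.118]
192 [ 0.5043 -0.1464  0.0985] [ 0.492 -0.153  0.07 ] [ 0.514 -0.132  0.119]
```

View pics/crop1.png

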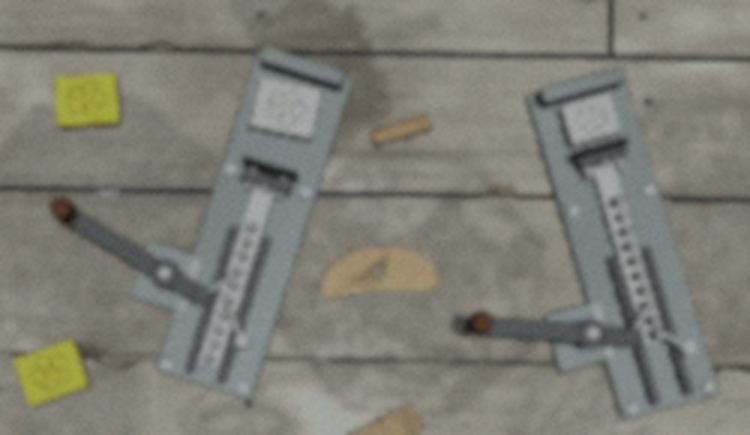

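Crop: the left clamp has a clear gap between pad (268,172) and mould (285,105), so it is the loose one. The right clamp is closed. Left plate corners in the crop are (262,48), (350,75), (247,402) and (160,368), and the pivot is at (165,272).

```bash
python3 - <<'E'
from h import *
T=dict(np.load('top.npz'))
c=lambda u,v,h:ray(T,u/3+225-1/3,v/3+155-1/3,h)[:2]
A,B,C,D=[c(*p,.012) for p in((262,48),(350,75),(247,402),(160,368))]
print(A,B,C,D,[np.linalg.norm(x).round(4) for x in(A-B,B-C,C-D,D-A)])
x=(A-D)/np.linalg.norm(A-D)+(B-C)/np.linalg.norm(B-C);x/=np.linalg.norm(x);y=np.array([-x[1],x[0]])
jaw=c(301,78,.05); 
H=np.array([.6037,.247]);pv=c(165,272,.066)
print('yaw',np.degrees(np.arctan2(x[1],x[0])),'pivot',pv,'R',np.linalg.norm(H-pv))
d=H-pv;print('lever angle',np.arctan2(-d@x,d@y)+.35,'pivot->jaw along x (227):',(jaw-pv)@x,(A+B)/2@x-pv@x)
m=(A+B)/2;mid=(A+B+C+D)/4; print('pivot beside mid (64):',(pv-mid)@y)
E
```

```text
[0.78189163 0.06913588] [ 0.75596164 -0.01906335] [0.42960509 0.07740483] [0.46139985 0.16342461] [np.float64(0.0919), np.float64(0.3403), np.float64(0.0917), np.float64(0.3341)]
yaw -16.43055726200252 pivot [0.55167087 0.15647022] R 0.10441585943918491
lever angle 0.11514473456590868 pivot->jaw along x (227): 0.22087781335524329 0.2455602402150261
pivot beside mid (64): 0.06461416215159453
```

```bash
python3 - <<'E'
from h import *
for n in('top','side'):
    T=dict(np.load(n+'.npz'));P=cloud(T);m=(T['z_map']>0)&(P[...,0]>.25)&(P[...,0]<.85)&(P[...,1]>-.55)&(P[...,1]<.9)&(P[...,2]>.13)
    q=P[m]; print(n,len(q), q.min(0) if len(q) else '', q.max(0) if len(q) else '')
E
```

```text
top 11061 [ 0.25002327 -0.54996408  0.17190927] [0.6936952  0.77088702 0.60246167]
side 7641 [ 0.25000711 -0.54993001  0.17595603] [0.69063604 0.77060064 0.58133438]
```

carry_out([
  [[0.65,-0.53,0],-4.9,-1],
  [[0.65,-0.53,0],-4.9,-1],
  [[0.65,-0.53,0],-4.9,-1],
  [[0.65,-0.53,0],-4.9,-1],
  [[0.65,-0.53,0],-4.9,-1],
  [[0.65,-0.53,0],-4.9,-1],
  [[0.65,-0.53,0],-4.9,-1],
])

```text
time: 0.98
tool_pos: [0.4218, -0.1083, 0.2052]
ee_rot: [3.141, 0.0, 1.278]
wrist_force: [1.2, -1.1, 1.0]
width: 0.0936
finger_force: 0.0
```

```bash
python3 - <<'E'
from h import *
for n in('top','side'):
    T=dict(np.load(n+'.npz'));P=cloud(T);m=(T['z_map']>0)&(P[...,0]>.25)&(P[...,0]<.95)&(P[...,1]>.15)&(P[...,1]<.9)&(P[...,2]>.13)
    q=P[m]; print(n,len(q), q.min(0),q.max(0),np.percentile(q[:,2],[5,50,95]))
E
```

```text
top 9218 [0.32873312 0.44552498 0.17190927] [0.6936952  0.77088702 0.19667049] [0.18003759 0.18528396 0.19057749]
side 3305 [0.32901089 0.44570705 0.17595603] [0.69063604 0.77060064 0.19115999] [0.18248482 0.18575225 0.18844507]
```

carry_out([
  [[0.393,0.071,0],0,-1],
  [[0.393,0.071,0],0,-1],
  [[0.393,0.071,0],0,-1],
  [[0.393,0.071,0],0,-1],
  [[0.393,0.071,0],0,-1],
  [[0.393,0.071,0],0,-1],
  [[0.393,0.071,0.02],0,-1],
  [[0.393,0.071,0.02],0,-1],
])

```text
time: 1.98
tool_pos: [0.6016, 0.2466, 0.1816]
ee_rot: [-3.136, 0.004, 1.281]
wrist_force: [0.4, -0.5, 0.3]
width: 0.094
finger_force: 0.0
```

```bash
python3 - <<'E'
from h import *
s=snap('wrist','w1.png');np.savez('w1.npz',**s);o=robot.get_obs();print(o['tool_pos'],o['ee_rot'])
print(s['mtx'],-s['R'].T@s['t'])
# project predicted points
for X in((.6035,.2475,.115),(.6035,.2475,.063),(.5517,.1565,.066)):
    c=s['R']@np.array(X)+s['t'];th=np.arctan2(np.hypot(*c[:2]),c[2]);d=c[:2]/np.hypot(*c[:2])
    print(X,s['mtx'][:2,2]+s['mtx'][0,0]*th*d)
E
```

```text
[0.60194579 0.24542611 0.18335174] [-3.13828784e+00  2.94605934e-03  1.27907429e+00]
[[371.64829954   0.         323.71339773]
 [  0.         371.64829954 242.08347024]
 [  0.           0.           1.        ]] [0.62640833 0.32856982 0.359578  ]
(0.6035, 0.2475, 0.115) [327.36423141 255.69755042]
(0.6035, 0.2475, 0.063) [327.10284594 235.27484336]
(0.5517, 0.1565, 0.066) [301.26496392 342.35269464]
```

View pics/w1.png

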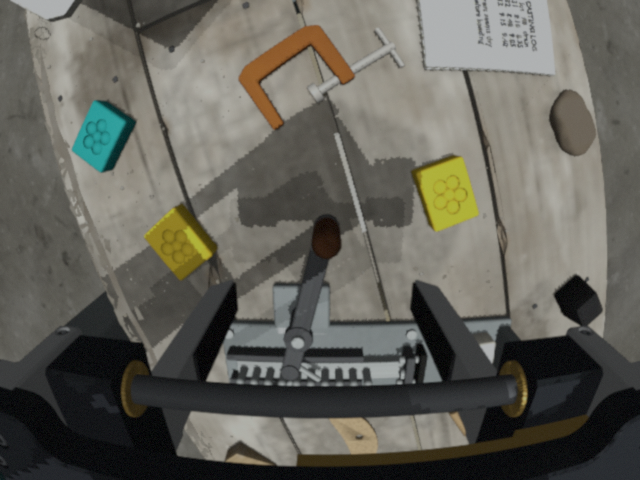

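The handle is at (327,240), between the open fingers, with its top disc centred near (327,244). The pivot bolt is at (297,340). Next I'll fix both points by casting rays from this view.

```bash
cat >> h.py <<'E'
def wray(s,u,v,h):
    K=s['mtx'];p=(np.array([u,v])-K[:2,2])/K[0,0];th=np.hypot(*p)
    d=s['R'].T@np.r_[np.sin(th)*p/th,np.cos(th)];o=-s['R'].T@s['t'];return o+d*(h-o[2])/d[2]
E
python3 - <<'E'
from h import *
s=dict(np.load('w1.npz'));im=s['image'].astype(int)
m=np.zeros((480,640),np.uint8);b=(im[...,0]>im[...,2]+18)&(im[...,0]<130);m[205:270,300:350]=b[205:270,300:350]
k,l,st,c=cv2.connectedComponentsWithStats(m);i=1+st[1:,4].argmax();print(st[i],c[i])
x,y,w,h=st[i,:4]
z=s['z_map'];print('zmap col327',z[215:262:5,327].round(3))
r=w/2
H=wray(s,x+w/2,y+h-r,.115);pv=wray(s,297,340,.066);print('H',H,'pivot',pv,np.linalg.norm((H-pv)[:2]))
a=np.degrees(np.arctan2(*(H-pv)[1::-1]));print(a)
for px in ((475,320),(245,320)): print(wray(s,*px,.012))
print(-s['R'].T@s['t'],s['R'][2])
E
```

```text
[313 229  27  29 581] [325.59208262 243.73321859]
zmap col327 [0.307 0.289 0.276 0.26  0.257 0.256 0.256 0.258 0.259 0.315]
H [0.60524252 0.25549574 0.115     ] pivot [0.5487091  0.16003762 0.066     ] 0.1109426868702141
59.36459420020313
[0.73153646 0.09141307 0.012     ]
[0.48777666 0.16783282 0.012     ]
[0.62640833 0.32856982 0.359578  ] [-0.08805082 -0.27719613 -0.95677027]
```

carry_out([
  [[0.0095,0,0.05],0,-1],
  [[0.0095,0,0.08],0,-1],
  [[0.0095,0,0.11],0,-1],
  [[0.0095,0,0.11],0,1],
  [[0.0095,0,0.11],0,1],
  [[0.0095,0,0.11],0,1],
  [[0.0095,0,0.11],0,1],
])

```text
time: 2.9
tool_pos: [0.6064, 0.2547, 0.0772]
ee_rot: [3.139, -0.002, 1.278]
wrist_force: [0.3, -0.8, -0.5]
width: 0.0574
finger_force: 0.0
```

```bash
python3 - <<'E'
from h import *
o=robot.get_obs();print(o['time'],o['tool_pos'],o['ee_rot'],o['width'],o['wrist_force'],o['finger_force'])
E
```

```text
2.9 [0.60643821 0.25467458 0.07724896] [ 3.13917452e+00 -1.51854214e-03  1.27787793e+00] 0.05744868315814357 [ 0.31301749 -0.81327758 -0.50546686] 0.0
```

carry_out([
  [[0,0,0],0,1],
  [[0,0,0],0,1],
  [[0,0,0],0,1],
  [[0,0,0],0,1],
  [[0,0,0],0,1],
  [[0,0,0],0,1],
])

```text
time: 3.65
tool_pos: [0.6055, 0.2546, 0.0753]
ee_rot: [-3.141, 0.0, 1.278]
wrist_force: [0.7, -0.5, 0.0]
width: 0.0213
finger_force: 30.0
```

```bash
python3 - <<'E'
from h import *
o=robot.get_obs();print(o['time'],o['tool_pos'],o['ee_rot'],o['width'],o['wrist_force'],o['finger_force'])
# Arc shifts in tool axes from handle at angle a0 (world deg)
c=np.array([.549,.159]);yaw=o['ee_rot'][2];tx=np.array([np.cos(yaw),np.sin(yaw)]);ty=np.array([tx[1],-tx[0]])
p=lambda a:np.array([np.cos(np.radians(a)),np.sin(np.radians(a))])*.11
h=o['tool_pos'][:2]-c;print('R',np.hypot(*h),'ang',np.degrees(np.arctan2(h[1],h[0])))
for a in(53,54,57,60,65,70,75,80,85,90,91,92,93): d=p(a)-h;print(a,(d@tx).round(4),(d@ty).round(4))
E
```

```text
3.65 [0.60550248 0.25457171 0.07532469] [-3.14139967e+00  1.63330856e-04  1.27805845e+00] 0.021286393397167716 [ 0.66094095 -0.48649414  0.03804352] 29.99994293320924
R 0.11102468854506627 ang 59.408206037979205
53 -0.0046 0.0115
54 -0.0039 0.0097
57 -0.0022 0.0042
60 -0.0007 -0.0013
65 0.0011 -0.0108
70 0.002 -0.0203
75 0.0021 -0.0299
80 0.0014 -0.0395
85 -0.0001 -0.049
90 -0.0025 -0.0583
91 -0.0031 -0.0601
92 -0.0037 -0.0619
93 -0.0043 -0.0637
```

carry_out([
  [[-0.0022,0.0042,0],0,1],
  [[-0.0039,0.0097,0],0,1],
  [[-0.0043,0.0108,0],0,1],
  [[-0.0043,0.0108,0],0,1],
  [[-0.0043,0.0108,0],0,1],
])

```text
time: 4.28
tool_pos: [0.6141, 0.2481, 0.0754]
ee_rot: [-3.14, -0.001, 1.278]
wrist_force: [-2.7, 3.3, -0.1]
width: 0.0213
finger_force: 30.0
```

```bash
cat > a.py <<'E'
from h import *
o=robot.get_obs();print(o['time'],o['tool_pos'],o['ee_rot'][2],o['width'],o['wrist_force'],o['wrist_torque'],o['finger_force'])
h=o['tool_pos'][:2]-np.array([.549,.159]);print('R',np.hypot(*h),'ang',np.degrees(np.arctan2(h[1],h[0])))
E
python3 a.py
```

```text
4.275 [0.6141169 0.2480944 0.0753667] 1.2780271703349946 0.021322532156378964 [-2.70024282  3.31204023 -0.11998456] [ 0.6270619   0.44833879 -0.49172542] 29.99984518624842
R 0.11035408206049757 ang 53.83785133963078
```

carry_out([
  [[0.0036,-0.0121,0],0,1],
  [[0.0054,-0.0216,0],0,1],
  [[0.0063,-0.0311,0],0,1],
  [[0.0064,-0.0407,0],0,1],
  [[0.0057,-0.0503,0],0,1],
  [[0.0042,-0.0598,0],0,1],
  [[0.0018,-0.0691,0],0,1],
  [[0.0008,-0.072,0],0,1],
  [[0.0008,-0.072,0],0,1],
])

```text
time: 5.4
tool_pos: [0.5471, 0.2703, 0.0758]
ee_rot: [3.138, -0.004, 1.28]
wrist_force: [3.2, 4.8, -3.5]
width: 0.0211
finger_force: 30.0
```

```bash
python3 a.py; python3 -c "
from h import *
s=snap('side');np.savez('s2.npz',**s);cv2.imwrite('pics/s2.png',cv2.resize(s['image'][150:300,200:420,::-1],None,fx=3,fy=3,interpolation=2))"
```

```text
5.4 [0.54709202 0.2703339  0.07576983] 1.2804550693651078 0.02111273829827911 [ 3.16701402  4.84335618 -3.48047066] [ 0.87376529 -0.66907184  0.40607109] 29.98668299354904
R 0.11135025069736826 ang 90.9818053058325
```

View pics/s2.png

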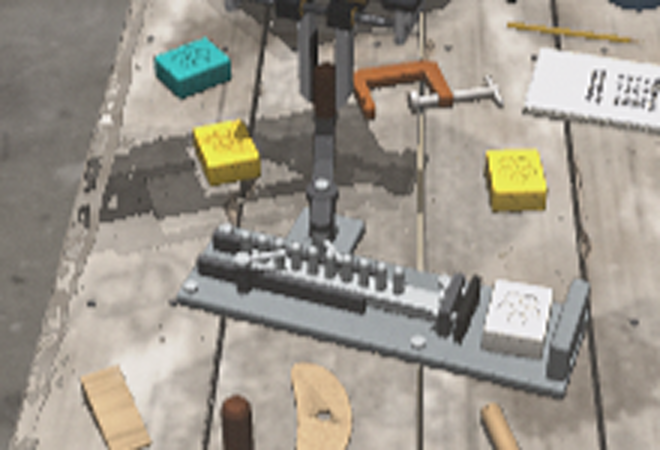

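After one stroke the bar has advanced: the pad is at crop (470,300), with a small gap before the mould at (515,315). The grip is holding. I'll keep pumping.

carry_out([
  [[0.0034,0.0122,0],0,1],
  [[0.0049,0.0217,0],0,1],
  [[0.0056,0.0313,0],0,1],
  [[0.0055,0.0409,0],0,1],
  [[0.0046,0.0504,0],0,1],
  [[0.0028,0.0599,0],0,1],
  [[0.0005,0.068,0],0,1],
  [[-0.0011,0.0725,0],0,1],
  [[-0.0011,0.0725,0],0,1],
])

```text
time: 6.58
tool_pos: [0.6151, 0.247, 0.0755]
ee_rot: [3.142, -0.0, 1.278]
wrist_force: [-1.1, 3.7, -0.1]
width: 0.0212
finger_force: 30.0
```

```bash
python3 a.py
```

```text
6.575 [0.61513376 0.24701189 0.07547104] 1.277587917989901 0.0212088963148336 [-1.05676607  3.70549989 -0.06535879] [ 0.6182164   0.110923   -0.38773459] 29.99995284131728
R 0.11008981291235098 ang 53.078120632609334
```

carry_out([
  [[0.0036,-0.0121,0],0,1],
  [[0.0054,-0.0216,0],0,1],
  [[0.0063,-0.0311,0],0,1],
  [[0.0064,-0.0407,0],0,1],
  [[0.0057,-0.0503,0],0,1],
  [[0.0042,-0.0598,0],0,1],
  [[0.0018,-0.0691,0],0,1],
  [[0.0008,-0.0725,0],0,1],
  [[0.0008,-0.0725,0],0,1],
])

```text
time: 7.7
tool_pos: [0.5466, 0.2699, 0.0759]
ee_rot: [3.138, -0.003, 1.281]
wrist_force: [3.3, 5.4, -1.5]
width: 0.0211
finger_force: 30.0
```

```bash
python3 a.py; python3 -c "
from h import *
s=snap('side');np.savez('s3.npz',**s);cv2.imwrite('pics/s3.png',cv2.resize(s['image'][150:300,200:420,::-1],None,fx=3,fy=3,interpolation=2))"
```

```text
7.7 [0.54657479 0.26985679 0.07588043] 1.28055988464835 0.021064754821926258 [ 3.31763866  5.42772145 -1.47893219] [ 0.85312284 -0.6996066   0.38463711] 29.985937468882184
R 0.11088331941325419 ang 91.25325526593687
```

View pics/s3.png

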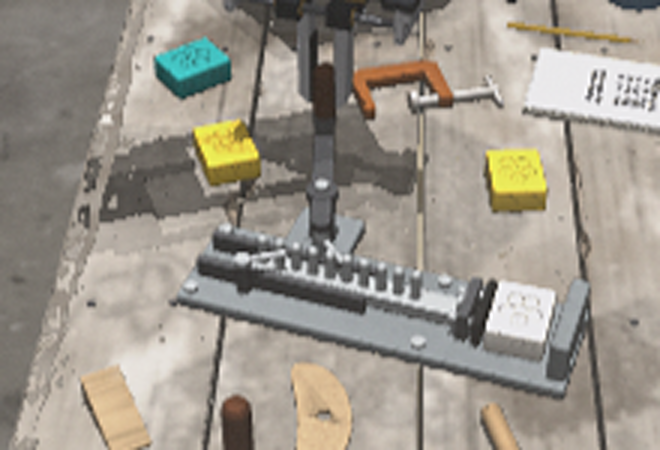

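The bar moved one more pin (last pin at crop 398→417) and the pad now meets the mould at (490,310). A small gap to the jaw remains, so one more stroke.

carry_out([
  [[0.0034,0.0122,0],0,1],
  [[0.0049,0.0217,0],0,1],
  [[0.0056,0.0313,0],0,1],
  [[0.0055,0.0409,0],0,1],
  [[0.0046,0.0504,0],0,1],
  [[0.0028,0.0599,0],0,1],
  [[0.0005,0.068,0],0,1],
  [[-0.0011,0.0727,0],0,1],
  [[-0.0011,0.0727,0],0,1],
])

```text
time: 8.88
tool_pos: [0.6151, 0.2475, 0.0756]
ee_rot: [-3.141, -0.001, 1.278]
wrist_force: [0.8, 4.3, -0.3]
width: 0.0214
finger_force: 30.0
```

```bash
python3 a.py
```

```text
8.875 [0.615113   0.24750901 0.07558612] 1.2778540185375324 0.02141313493372784 [ 0.77361544  4.26079443 -0.32496657] [ 0.88120871  0.02054199 -0.33428678] 30.00011837342754
R 0.11047521848398831 ang 53.241611520331325
```

carry_out([
  [[0.0036,-0.0121,0],0,1],
  [[0.0054,-0.0216,0],0,1],
  [[0.0063,-0.0311,0],0,1],
  [[0.0064,-0.0407,0],0,1],
  [[0.0057,-0.0503,0],0,1],
  [[0.0042,-0.0598,0],0,1],
  [[0.0018,-0.0691,0],0,1],
  [[0.0008,-0.0727,0],0,1],
  [[0.0008,-0.0727,0],0,1],
])

```text
time: 10.0
tool_pos: [0.5472, 0.2695, 0.076]
ee_rot: [3.137, -0.003, 1.28]
wrist_force: [4.1, 6.2, -1.5]
width: 0.0213
finger_force: 30.0
```

```bash
python3 a.py; python3 -c "
from h import *
s=snap('side');np.savez('s4.npz',**s);cv2.imwrite('pics/s4.png',cv2.resize(s['image'][210:290,260:410,::-1],None,fx=5,fy=5,interpolation=2))"
```

```text
10.0 [0.5471536  0.2695361  0.07604552] 1.2802949687762661 0.02130348798516494 [ 4.10951077  6.18166387 -1.54617267] [ 0.95569489 -0.78331957  0.38132969] 29.990484698751764
R 0.11055151531616073 ang 90.95698306724233
```

View pics/s4.png

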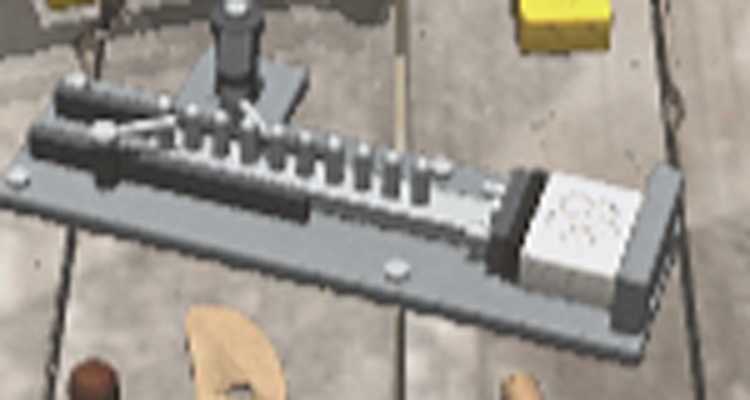

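The mould now sits flat on the jaw (615,250 in the crop), with the pad pressed back against the bar end. I'll swing the lever back to check that the holding pawl keeps it.

carry_out([
  [[0.0034,0.0122,0],0,1],
  [[0.0049,0.0217,0],0,1],
  [[0.0056,0.0313,0],0,1],
  [[0.0055,0.0409,0],0,1],
  [[0.0046,0.0504,0],0,1],
  [[0.0028,0.0599,0],0,1],
  [[0.0005,0.068,0],0,1],
  [[-0.0011,0.0727,0],0,1],
  [[-0.0011,0.0727,0],0,1],
])

```text
time: 11.18
tool_pos: [0.6149, 0.2471, 0.0758]
ee_rot: [-3.141, -0.001, 1.278]
wrist_force: [0.4, 4.5, 0.1]
width: 0.0217
finger_force: 30.0
```

```bash
python3 a.py; python3 - <<'E'
from h import *
s=snap('side');np.savez('s5.npz',**s)
a=[cv2.resize(dict(np.load(f'{n}.npz'))['image'][218:278,300:400,::-1],None,fx=4.8,fy=4.8,interpolation=2) for n in('s4','s5')]
t=snap('top');np.savez('t5.npz',**t)
cv2.imwrite('pics/s5.png',np.vstack(a))
# sub-pixel shift of the bar pins (patch) relative to earlier frames
for n in('side','s2','s3','s4'):
    b=dict(np.load(n+'.npz'))['image'];f=lambda i:np.float32(cv2.cvtColor(i,cv2.COLOR_RGB2GRAY))
    # patch: front pin + pad holder in s5
    pt=f(s['image'])[228:262,336:362];r=cv2.matchTemplate(f(b)[215:270,300:380],pt,cv2.TM_CCOEFF_NORMED)
    _,v,_,l=cv2.minMaxLoc(r);print(n,v,l[0]+300-336,l[1]+215-228)
E
```

```text
11.175 [0.61487931 0.24710574 0.0757836 ] 1.2780111358562154 0.02166078981905781 [0.44576885 4.49757532 0.06070254] [ 0.79579394  0.00164128 -0.33420267] 30.00020700506866
R 0.1100123004429193 ang 53.21342955166315
side 0.8427174091339111 -17 -4
s2 0.8553016185760498 -10 -2
s3 0.9132866859436035 -4 -1
s4 0.8631250262260437 1 0
```

View pics/s5.png

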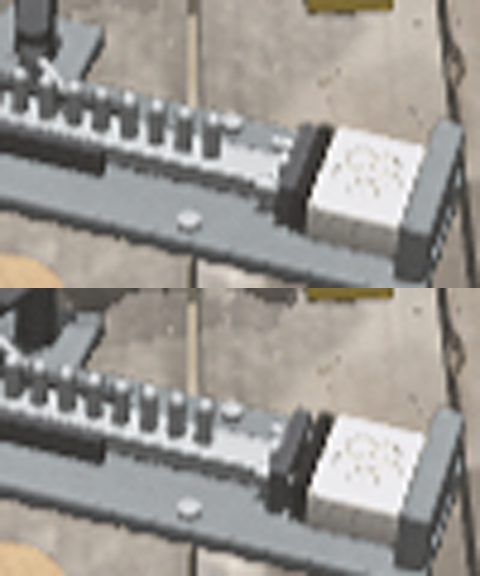

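```bash
python3 - <<'E'
from h import *
yaw=np.radians(-17.);x=np.array([np.cos(yaw),np.sin(yaw)]);y=np.array([-x[1],x[0]])
O=np.array([.549,.159])+.025*x-.064*y;print('O',O)
for n in('side','s2','s3','s4','s5','top','t5'):
    s=dict(np.load(n+'.npz'));P=cloud(s);im=s['image'].astype(float).mean(-1);d=P[...,:2]-O;X=d@x*1e3;Y=d@y*1e3;Z=P[...,2]*1e3
    k=(abs(Y)<22)&(s['z_map']>0)&(X>75)&(X<230)
    j=X[k&(Z>46)&(X>190)]; mo=X[k&(Z>30)&(Z<44)&(im>(125 if n[0]=='s' else 110))&(X>120)]; 
    pad=X[k&(Z>24)&(Z<58)&(im<60)&(X<170)]
    q=lambda a:np.percentile(a,[2,50,98]).round(1) if len(a)>5 else len(a)
    print(n,'jaw',q(j),'mould',q(mo),'pad',q(pad))
E
```

```text
O [0.55419583 0.0904872 ]
side jaw [201.3 209.5 216.6] mould [142.7 166.9 190.7] pad [ 94.9 107.6 108.8]
s2 jaw [200.7 209.3 216.6] mould [142.4 166.9 191.3] pad [114.5 127.1 128. ]
s3 jaw [201.2 208.8 216.4] mould [133.8 168.4 192.4] pad [129.1 141.1 142.1]
s4 jaw [201.4 209.2 216.1] mould [124.6 172.7 198.2] pad [147.6 150.4 151.3]
s5 jaw [201.4 209.2 216.6] mould [123.9 172.3 197.9] pad [139.7 149.5 151.4]
top jaw [203.9 211.  218.8] mould [145.1 169.2 193.8] pad [103.  105.9 109.4]
t5 jaw [203.5 210.4 219.1] mould [126.3 177.3 204.2] pad [145.6 147.9 151. ]
```

Measured in the clamp frame, the jaw is at 201 mm (should be 202) and the pad face is at about 152 mm. Pad face travel went 34 → 49 → 63 mm, then ran back to 60 mm on the pawl. The mould bears on the jaw, so it is tight, and I'll let go.

carry_out([
  [[0,0,0],0,-1],
  [[0,0,0],0,-1],
  [[0,0,0],0,-1],
  [[0,0,0],0,-1],
  [[0,0,0],0,-1],
  [[0,0,0],0,-1],
  [[0,0,-0.04],0,-1],
  [[0,0,-0.09],0,-1],
  [[0,0,-0.12],0,-1],
  [[0,0,-0.12],0,-1],
])

```text
time: 12.52
tool_pos: [0.6167, 0.2467, 0.1995]
ee_rot: [3.135, -0.004, 1.278]
wrist_force: [-0.2, 0.5, 0.4]
width: 0.0939
finger_force: 0.0
```

```bash
python3 a.py; python3 - <<'E'
from h import *
s=snap('side');K=dict(np.load('s5.npz'))['image']
cv2.imwrite('pics/s6.png',cv2.resize(s['image'][150:400,210:420,::-1],None,fx=2.4,fy=2.4,interpolation=2))
print('change clamp region',np.abs(s['image'][228:275,300:400].astype(int)-K[228:275,300:400]).mean())
E
```

```text
12.525 [0.61671922 0.24673567 0.19946034] 1.2780376523890884 0.09391512473825911 [-0.20191288  0.48021116  0.40911484] [-0.04636661 -0.16580846 -0.00791223] 0.0
R 0.11083068393337521 ang 52.33706587494811
change clamp region 1.8201418439716313
```

View pics/s6.png

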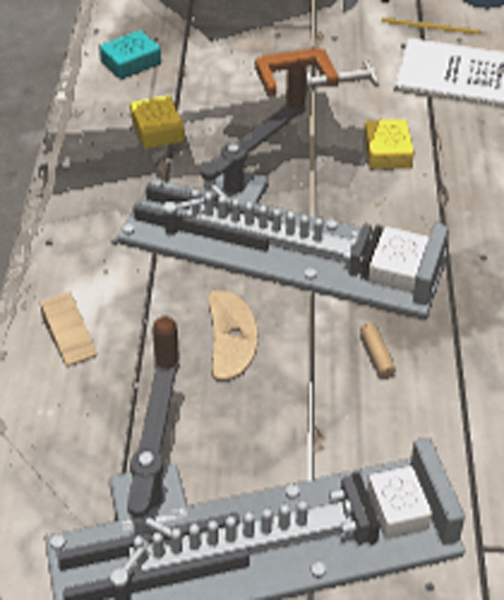

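The mould is held between pad (370,250) and jaw (435,265), the handle (297,85) is free, and the other clamp's lever hasn't moved. Handing in.

```bash
python3 -c "
from bench import robot
print(robot.close_job())"
```

```text
the job is handed in; nothing more can be done
None
```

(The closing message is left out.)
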